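Make up two plug kits from the bench stock

ROBOT

A 6-joint arm with a two-finger parallel gripper is mounted at the origin on the work surface. World frame = base frame: x ahead of the robot, y to its left, z up, the work surface at z = 0. Lengths are in m, angles in rad, forces in N, time in s.
With the tool pointing down it reaches from about 0.4 to 0.825 m from the base axis. Payload 7 kg.
Tool frame: the origin (TCP) lies midway between the tips of the shut fingers; the grasp point (between the pads) lies 19 mm behind it (grip_point_offset is the distance from the TCP to the grasp point, in m); z points along the fingers, y is the line along which they close (so a half turn about z gives the same grasp; the last joint's range is limited). The gripper opens to 88 mm and grips with 3 to 60 N. Pads are 19 mm wide; open, the fingers measure 130 mm over their backs; the gripper's body (78 mm by 193 mm) begins 47 mm behind the grasp point.
Start: joints at [-0.914, 0.359, 0.012, 0, -1.224, -0.288], TCP at [0.243, -0.63, 0.227] pointing down, gripper open.
Joint ranges: [-3.07, 3.07], [-1.43, 2.12], [-1.02, 1.25], [-3.03, 1.67], [-3.05, -0], [-3.03, 3.03]. Speed limits (rad/s): [2.39, 2.39, 3.01, 3.14, 3.14, 3.14].

INTERFACE

Orientations are given as [roll, pitch, yaw] about the fixed x, y, z axes, in that order (R = Rz(yaw) Ry(pitch) Rx(roll)).
In Python, from station import get_state, grab_frame, camera_params, job_done, grip_point_offset gives the robot as it stands.
- The arm moves only by the shell command python3 -m creep 'ROWS' [FORCE]. ROWS is JSON, a list that holds one entry, the list of rows, each a list of 7 numbers: the finger opening in cm, from 0 to 8.76, then the shift along the tool's x, y, z in cm, then the turn, a rotation vector about the tool's x, y, z in rad. In form: [[[fingers, tx, ty, tz, wx, wy, wz], ...]]. A call has 1 to 20 rows; each row is the pose to reach, as a shift and turn from the pose commanded when the call began, along the tool's axes at that moment; what a row does not reach only later rows make up. A row lasts 1/8 s, in which the tool goes at most 62.5 mm and 10.7 degrees, less where a joint would pass 70% of its speed; a pose out of reach is approached as far as the arm can. A call with a gripper value outside its range is refused whole. The fingers move at their own pace and stop on an object; FORCE is the grip in N (left out, the last holds). Time passes only in rows, so rows that repeat a pose let the fingers close. It gives the time, the measured TCP pose, the force, the opening and the grip force at its end, in the units of the state.
- get_state(): the state, without advancing time (a new reading comes with each control period).
- grab_frame(name): name is "side" or "top"; returns the picture (480x640x3 uint8, blue, green, red); there is no depth.
- camera_params(name): a dict with "vertical_fov" (degrees; the focal length in pixels is half the picture's height over the tangent of half this angle, whatever the lens; pixels are square), "cx", "cy" (the principal point, pixels), "view" (4x4, takes a point from world to camera coordinates). Camera axes: x right, y down, z forward; pixel columns grow to the right and rows downward; lengths in m; the calibration is good to about 2 mm. A picture is of the moment at which its call begins. camera_params takes no time and is no camera call.
- job_done(): hands the job in; it is judged then, once.
The state is a dict: "t": time; "q": joint angles; "qd": joint speeds; "joint_efforts": joint torques, N m; "eef_pos": TCP position; "ee_rot": TCP orientation; "force": force on the tool from outside, world axes, zero at the start; "moment": the same for the moment, N m; "width": finger opening in m; "gripper_force": force on a finger pad.
Only numpy, scipy, OpenCV 4.12 (cv2) and the standard library are available. Lean on these libraries where they do the work, as an engineer would, in place of code of your own. Each camera call takes 0.05 s, during which the arm holds its last target. There are 200 camera calls.

TASK

Make up two kits from the white parts on the bench: in the black tray with two square bays, stand the slim-nosed plug in one bay with the small collar slipped down over its nose onto the flange, and the plain sleeve in the other bay; in the board with two round wells, stand the wide-nosed plug in one well and the square-nosed plug in the other. Either bay or well will do, but every part must end upright and flat on the floor of its place. Leave the red and blue parts standing where they are.

Things in the scene. Friction and masses are not known exactly. Their poses are not given: they have to be found in the camera images.
- slim_plug: Slim-nosed plug, off-white machined plastic, about 120 g, 64 mm high. The foot is a round disc 60 mm across and 22 mm high, on it a round flange 72 mm across from 22 to 26 mm up. Then a thin round nose 20 mm across from 26 to 64 mm up. Origin: centre of its underside, z up along its axis. 
- wide_plug: Wide-nosed plug, off-white machined plastic, about 160 g, 56 mm high. The foot is a round disc 60 mm across and 22 mm high, on it a round flange 72 mm across from 22 to 26 mm up. Then a thick round nose 44 mm across from 26 to 56 mm up, with two dark lines round it and a darker disc on top. Origin: centre of its underside, z up along its axis. 
- square_plug: Square-nosed plug, off-white machined plastic, about 140 g, 58 mm high. The foot is a round disc 60 mm across and 22 mm high, on it a round flange 72 mm across from 22 to 26 mm up. Then a square nose 30 x 30 mm from 26 to 58 mm up, its sides along the body's x and y. Origin: centre of its underside, z up along its axis. 
- sleeve: Plain sleeve, off-white machined plastic, about 110 g: a large thick-walled tube with no flange, 64 mm outside, 44 mm bore, 50 mm high, standing on end. Origin: centre of its underside, z up along its axis. Stands, like all eight loose parts, in one field between the two carriers, in any order and yaw, at least 90 mm from the next (centres).
- collar: Collar, off-white machined plastic, about 30 g: a small low ring, 50 mm outside, 38 mm bore, 22 mm high, lying flat. It passes loosely over the slim nose and then rests on that plug's flange. Origin: centre of its underside, z up along its axis. 
- bay_tray: Kit carrier one: black tray 200 mm long (its x), 108 mm wide (its y), 16 mm high, fixed to the bench, left or right of the stock. A middle wall makes two square bays, each 93 x 98 mm inside, centred 49 mm either way from the origin along its x; walls 5 mm thick, floor 5 mm above the underside. Origin: centre of the underside, z up.
- well_board: Kit carrier two: white board 200 mm long (its x), 108 mm wide (its y), 18 mm thick, fixed to the bench on the other side of the stock. Two round flat-bottomed wells 84 mm across and 8 mm deep (floor 10 mm above the underside), centred 50 mm either way from the origin along its x. Origin: centre of the underside, z up.
- red_plug: Dark red plug, a bystander to be left alone: foot and flange as on the white plugs, then a step 48 mm across to 38 mm up, a 20 mm neck, and a small button 32 mm across on top, 56 mm high overall. Loose. Origin: centre of its underside, z up along its axis. 
- red_cap: Dark red flat cap, a bystander to be left alone: foot and flange as on the white plugs, then only a flat disc 52 mm across, no nose or button, 34 mm high overall. Loose. Origin: centre of its underside, z up along its axis. 
- blue_plug: Blue plug, a bystander to be left alone: foot and flange as on the white plugs, then a step 48 mm across to 38 mm up, a 20 mm neck, and a small button 32 mm across on top, 56 mm high overall. Loose. Origin: centre of its underside, z up along its axis. 
Things that resemble listed ones, but are neither listed nor needed, are in the scene too. Leave any orange or yellow look-alike of the sleeve alone. Of the things that look like the collar, take the one that is farthest from the robot's base at the start.

How it is judged:
By the outcome, as a careful person would: the job done as asked, in the order asked, and still so for the second after the job is handed in, with the robot touching nothing.
It also fails if it takes over 112 s, if anything falls off the work surface, if the arm or the gripper's body presses on something with over 40 N, if the wrist force passes 120 N, or if a joint passes its speed limit or range.

## Working session

There is one attempt and no reset: what is moved stays moved. The work goes in short steps, Python scripts to look and compute and a shell command to move; the robot and the scene stay as the last step left them, time stands still between calls to the robot, and variables do not carry over. Pictures are saved under pics/ and viewed, at most 14 in all, crops included, and the job is handed in when it is done.

```bash
mkdir -p pics; ls
python3 - <<'E'
from station import *
import cv2,numpy as np
np.set_printoptions(precision=4,suppress=True)
print(get_state(),grip_point_offset)
for n in("side","top"):
    p=camera_params(n);print(n,p)
    cv2.imwrite(f"pics/{n}0.png",grab_frame(n))
E
```

```text
pics
{'t': 0.0, 'q': array([-0.9139,  0.3594,  0.0111, -0.0004, -1.2241, -0.2881]), 'qd': array([-0.0014, -0.0008,  0.0015,  0.0002,  0.0012,  0.0002]), 'joint_efforts': array([  0.0021, -58.2722,  29.3049,   6.9969,   0.0067,  -0.0001]), 'eef_pos': array([ 0.2431, -0.6292,  0.2256]), 'ee_rot': array([ 3.1399, -0.0001, -2.773 ]), 'force': array([-0.2156, -0.3921,  0.4387]), 'moment': array([-0.0394, -0.0464, -0.08  ]), 'gripper_force': 0.0, 'width': 0.08781629463039217} 0.0188
side {'vertical_fov': 55.69693575978642, 'cx': 324.9413711243155, 'cy': 232.9249144960544, 'view': array([[ 0.7867, -0.6168,  0.0256, -0.4269],
       [-0.3248, -0.4487, -0.8326,  0.2016],
       [ 0.525 ,  0.6467, -0.5533,  0.5238],
       [ 0.    ,  0.    ,  0.    ,  1.    ]])}
top {'vertical_fov': 45.949418113554216, 'cx': 318.6237249946629, 'cy': 230.73858303952656, 'view': array([[ 0.0044, -0.9999,  0.0137, -0.0163],
       [-0.9989, -0.005 , -0.0468,  0.5585],
       [ 0.0469, -0.0134, -0.9988,  1.1625],
       [ 0.    ,  0.    ,  0.    ,  1.    ]])}
```

View pics/top0.png

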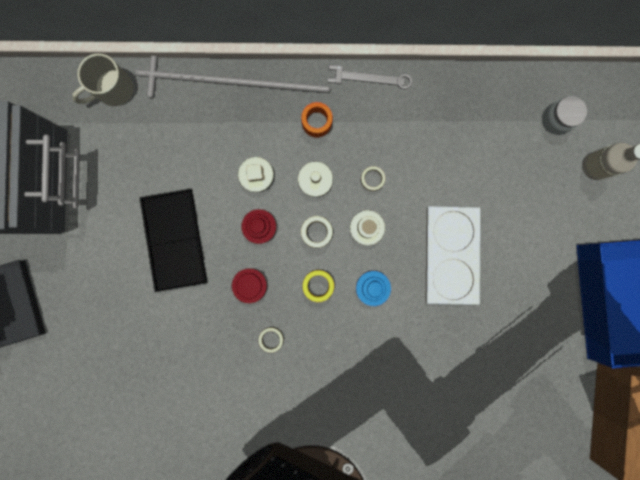

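View pics/side0.png

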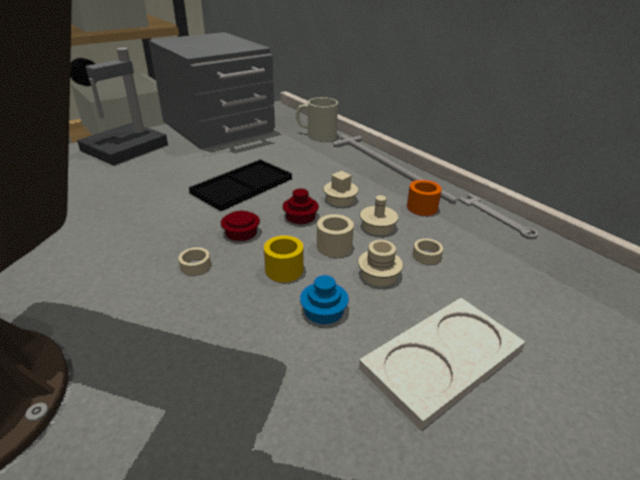

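Top view: slim plug (315,178), wide plug (367,227), square plug (255,174), sleeve (316,232), collar candidates at (373,178) far and (271,340) near, tray around (173,240), board around (454,255). Confusable: the sleeve with the yellow ring (318,287) and the orange one (317,119), and the collar with the near ring (271,340). I choose the far collar (373,178) and the white sleeve (316,232), and check both in close crops.

Run:
```python
import cv2
a=cv2.imread("pics/top0.png")[145:265,225:405]
cv2.imwrite("pics/topc.png",cv2.resize(a,None,fx=4.4,fy=4.4,interpolation=cv2.INTER_CUBIC))
a=cv2.imread("pics/side0.png")[160:295,300:480]
cv2.imwrite("pics/sidec.png",cv2.resize(a,None,fx=4.4,fy=4.4,interpolation=cv2.INTER_CUBIC))
a=cv2.imread("pics/top0.png")
import numpy as np
g=cv2.cvtColor(a,cv2.COLOR_BGR2GRAY)
for nm,m in(("white",(g>165)),("black",g<30)):
    n,l,s,c=cv2.connectedComponentsWithStats(m.astype(np.uint8))
    for i in range(1,n):
        if s[i,4]>120 and 90<c[i,1]<360 and 130<c[i,0]<500:
            cs,_=cv2.findContours((l==i).astype(np.uint8),0,1)
            k=max(cs,key=len); print(nm,c[i].round(1),s[i],np.round(cv2.minEnclosingCircle(k)[0],1),np.round(cv2.fitEllipse(k)[0],1),[np.round(x,1) for x in cv2.minAreaRect(k)])
```

```text
white [254.7 173.5] [238 157  35  34 843] [255.  173.9] [255.  173.7] [array([255. , 173.5]), array([33., 34.]), np.float64(90.0)]
white [314.8 178.3] [298 162  34  34 885] [314.8 178.4] [314.8 178.4] [array([314.5, 178.5]), array([33., 33.]), np.float64(90.0)]
white [373.1 177.8] [362 167  23  23 147] [373.  177.7] [373.  177.6] [array([373., 178.]), array([22., 22.]), np.float64(90.0)]
white [453.3 255. ] [ 428  206   52   99 4981] [453.7 254.9] [453.6 255.2] [array([453.5, 255. ]), array([51., 98.]), np.float64(0.0)]
white [367.2 227.2] [350 210  35  35 747] [367.1 227.1] [367.2 227.2] [array([367.3, 227.3]), array([33.2, 33.9]), np.float64(45.0)]
white [316.  231.2] [301 216  31  31 368] [316.2 231.2] [316.1 231.2] [array([316., 231.]), array([30., 30.]), np.float64(90.0)]
white [317.3 285.6] [303 271  30  31 296] [317.7 285.8] [317.7 285.8] [array([317.5, 286. ]), array([30., 29.]), np.float64(90.0)]
white [270.  339.9] [259 329  23  23 145] [270.1 339.8] [270.1 339.9] [array([270., 340.]), array([22., 22.]), np.float64(90.0)]
black [171.1 236.7] [ 141  190   65  101 3922] [173. 240.] [173.2 239.9] [array([173.3, 239.8]), array([93.9, 51.5]), np.float64(80.8)]
```

View pics/topc.png

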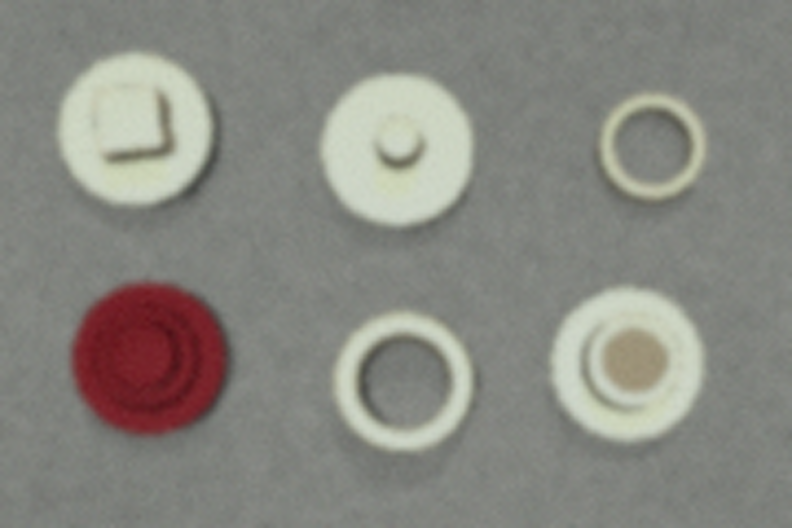

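View pics/sidec.png

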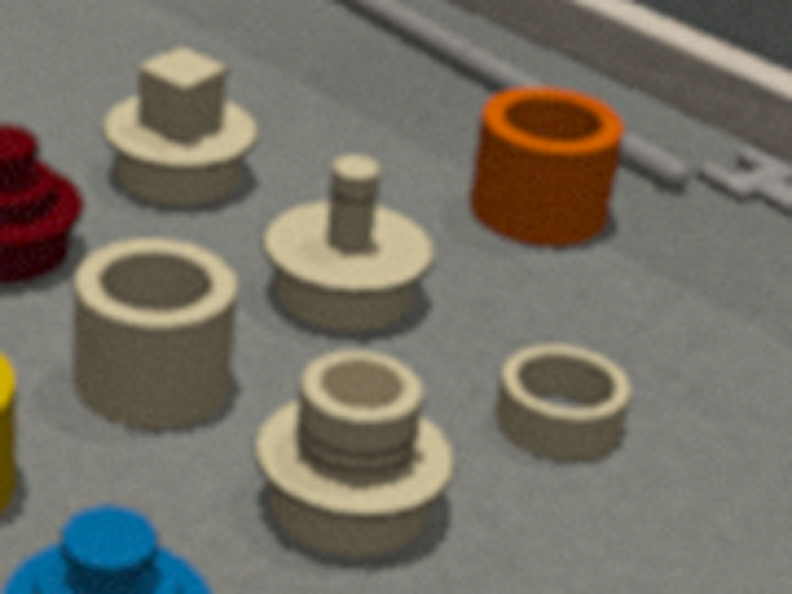

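Crops: slim nose top at top-crop (400,139) and side-crop (356,166). Wide top is at (635,359) and (361,382), square top at (128,119) and (183,68). The sleeve rim is centred at (404,380) and (157,280), and the far thin collar ring at (653,146) and (565,380). The choices hold.

```bash
cat > h.py <<'E'
from station import *
import cv2,numpy as np
from scipy.spatial.transform import Rotation as R
np.set_printoptions(precision=4,suppress=True)
def KV(n):
    p=camera_params(n);f=240/np.tan(np.radians(p["vertical_fov"]/2))
    return np.array([[f,0,p["cx"]],[0,f,p["cy"]],[0,0,1]])@p["view"][:3]
def tri(t,s):
    X=cv2.triangulatePoints(KV("top"),KV("side"),np.array(t,float),np.array(s,float))[:,0];X=X[:3]/X[3]
    r=[]
    for n,u in(("top",t),("side",s)):
        q=KV(n)@np.r_[X,1];r.append(q[:2]/q[2]-u)
    return X,np.hstack(r)
def onz(n,u,z):
    P=KV(n);H=np.c_[P[:,0],P[:,1],P[:,2]*z+P[:,3]];q=np.linalg.solve(H,np.r_[u,1]);return q[:2]/q[2]
def go(x,y,z,yaw=None):
    """tool-axis shift (cm) and turn to TCP x,y,z with closing line (tool y) at world angle yaw (mod pi)"""
    s=get_state();M=R.from_euler("xyz",s["ee_rot"]).as_matrix()
    d=M.T@(np.array([x,y,z])-s["eef_pos"])*100
    w=0
    if yaw is not None:
        c=np.arctan2(M[1,1],M[0,1]);e=(yaw-c+np.pi/2)%np.pi-np.pi/2;w=-e
    print("shift cm",d.round(2),"wz",round(w,3),"| yaw6",s["q"][5].round(2),"pos",s["eef_pos"])
E
python3 - <<'E'
from h import *
T=lambda u,v:((u+.5)/4.4-.5+225,(v+.5)/4.4-.5+145)
S=lambda u,v:((u+.5)/4.4-.5+300,(v+.5)/4.4-.5+160)
for n,t,s,z in [("slim",T(400,139),S(356,166),.064),("wide",T(635,359),S(361,382),.056),("sq",T(128,119),S(183,68),.058),("sleeve",T(404,380),S(157,280),.05),("collar",T(653,146),S(565,380),.022)]:
    X,r=tri(t,s);print(n,X,r.round(1),"topz",onz("top",t,z),"sidez",onz("side",s,z),z)
for n,fl in [("sq",(254.8,173.7)),("slim",(314.8,178.3)),("wide",(367.2,227.2))]: print(n,"flange@.026",onz("top",fl,.026))
tt=[(428,206),(480.5,207.5),(480,304.5),(427.5,303.5)];ss=[(523,343),(423,426),(362,362),(462,301)]
bt=[(140.5,197),(191,189),(206.5,282),(156,291)];bs=[(262,161),(292,178),(223,207),(190.5,185)]
for tq,sq,z in((tt,ss,.018),(bt,bs,.016)):
  for k in range(4):
    b=min(range(4),key=lambda j:abs(tri(tq[k],sq[j])[1]).max());X,r=tri(tq[k],sq[b]);print("corner",tq[k],sq[b],X,r.round(1),"topz",onz("top",tq[k],z))
  print("centre",np.mean([onz("top",q,z) for q in tq],0))
c=[onz("side",S(*p),.058) for p in((140,68),(183,48),(227,70),(185,90))]
for i in range(4):
    d=c[(i+1)%4]-c[i];print("sq edge",np.linalg.norm(d),np.degrees(np.arctan2(d[1],d[0])))
E
```

```text
slim [ 0.6651 -0.0063  0.0644] [ 0. -0. -0.  0.] topz [ 0.6651 -0.0063] sidez [ 0.6657 -0.0058] 0.064
wide [ 0.5659 -0.1136  0.057 ] [-0.1  0.1  0.3 -0. ] topz [ 0.5662 -0.1139] sidez [ 0.5666 -0.1124] 0.056
sq [0.6747 0.1176 0.0566] [ 0.1 -0.1 -0.1  0. ] topz [0.6744 0.1176] sidez [0.6731 0.1154] 0.058
sleeve [ 0.5565 -0.0089  0.0498] [ 0.  -0.1 -0.1  0. ] topz [ 0.5563 -0.0088] sidez [ 0.5565 -0.0092] 0.05
collar [ 0.6686 -0.1258  0.0221] [ 0. -0. -0.  0.] topz [ 0.6686 -0.1259] sidez [ 0.6688 -0.1257] 0.022
sq flange@.026 [0.675  0.1186]
slim flange@.026 [ 0.6662 -0.0051]
wide flange@.026 [ 0.5658 -0.1134]
corner (428, 206) (462, 301) [ 0.6121 -0.2427  0.0113] [ 0.3 -0.2 -0.8  0. ] topz [ 0.611  -0.2407]
corner (480.5, 207.5) (523, 343) [ 0.6077 -0.3494  0.0166] [-0.6  0.4  1.6 -0.1] topz [ 0.6084 -0.3502]
corner (480, 304.5) (423, 426) [ 0.4073 -0.3487  0.0135] [ 0. -0. -0.  0.] topz [ 0.4076 -0.3474]
corner (427.5, 303.5) (362, 362) [ 0.4103 -0.2404  0.0152] [ 0.5 -0.6 -1.9  0. ] topz [ 0.4093 -0.2387]
centre [ 0.5091 -0.2942]
corner (140.5, 197) (262, 161) [0.6285 0.3561 0.0101] [ 0.4 -0.7 -1.1 -0. ] topz [0.6265 0.3552]
corner (191, 189) (292, 178) [0.6459 0.2539 0.0023] [ 0.2 -0.2 -0.4 -0. ] topz [0.6437 0.2513]
corner (206.5, 282) (223, 207) [0.4531 0.2169 0.01  ] [ 0.4 -0.8 -1.4 -0.1] topz [0.4517 0.2166]
corner (156, 291) (190.5, 185) [0.434  0.318  0.0213] [ 0.2 -0.4 -0.6 -0. ] topz [0.4329 0.3198]
centre [0.5387 0.2857]
sq edge 0.030035713160261067 9.028816209627877
sq edge 0.029462352070290538 -86.41370999045103
sq edge 0.02909112102484273 -171.47534147029083
sq edge 0.029132273064353544 95.39044091368407
```

Run:
```python
from h import *
go(.6655,-.0058,.13)
```

```text
shift cm [-61.87  42.92   9.62] wz 0 | yaw6 -0.29 pos [ 0.2431 -0.6292  0.2257]
```

```bash
python3 -m creep '[[[5,-61.87,42.92,9.6,0,0,0],[5,-61.87,42.92,9.6,0,0,0],[5,-61.87,42.92,9.6,0,0,0],[5,-61.87,42.92,9.6,0,0,0],[5,-61.87,42.92,9.6,0,0,0],[5,-61.87,42.92,9.6,0,0,0],[5,-61.87,42.92,9.6,0,0,0],[5,-61.87,42.92,9.6,0,0,0],[5,-61.87,42.92,9.6,0,0,0],[5,-61.87,42.92,9.6,0,0,0],[5,-61.87,42.92,9.6,0,0,0],[5,-61.87,42.92,9.6,0,0,0],[5,-61.87,42.92,9.6,0,0,0],[5,-61.87,42.92,9.6,0,0,0],[5,-61.87,42.92,9.6,0,0,0],[5,-61.87,42.92,9.6,0,0,0],[5,-61.87,42.92,9.6,0,0,0],[5,-61.87,42.92,9.6,0,0,0]]]' 20
python3 - <<'E'
from h import *
go(.6655,-.0058,.029)
E
```

```text
t: 2.35
eef_pos: [0.6656, -0.0067, 0.1309]
ee_rot: [-3.142, 0.0, -2.773]
force: [-0.7, 0.3, 0.2]
width: 0.0501
gripper_force: 0.0
shift cm [-0.02  0.09 10.19] wz 0 | yaw6 -1.48 pos [ 0.6656 -0.0067  0.1309]
```

```bash
python3 -m creep '[[[5,0,0.1,5,0,0,0],[5,0,0.1,10.1,0,0,0],[5,0,0.1,10.1,0,0,0],[5,0,0.1,10.1,0,0,0],[1,0,0.1,10.1,0,0,0],[1,0,0.1,10.1,0,0,0],[1,0,0.1,10.1,0,0,0],[1,0,0.1,10.1,0,0,0],[1,0,0.1,10.1,0,0,0],[1,0,0.1,10.1,0,0,0]]]' 25
python3 - <<'E'
from h import *
go(.5869,.2945,.034);go(.5869,.2945,.129)
E
```

```text
t: 3.6
eef_pos: [0.6654, -0.0053, 0.0297]
ee_rot: [-3.142, 0.0, -2.773]
force: [-1.3, -0.8, 1.6]
width: 0.0193
gripper_force: 25.0
shift cm [-3.49 30.79 -0.43] wz 0 | yaw6 -1.49 pos [ 0.6654 -0.0053  0.0297]
shift cm [-3.49 30.79 -9.93] wz 0 | yaw6 -1.49 pos [ 0.6654 -0.0053  0.0297]
```

```bash
python3 -m creep '[[[1,0,0,-5,0,0,0],[1,0,0,-10,0,0,0],[1,-0.6,5,-10,0,0,0],[1,-3.5,30.8,-10,0,0,0],[1,-3.5,30.8,-10,0,0,0],[1,-3.5,30.8,-10,0,0,0],[1,-3.5,30.8,-10,0,0,0],[1,-3.5,30.8,-10,0,0,0],[1,-3.5,30.8,-10,0,0,0],[1,-3.5,30.8,-10,0,0,0],[1,-3.5,30.8,-10,0,0,0],[1,-3.5,30.8,-5,0,0,0],[1,-3.5,30.8,-2,0,0,0],[1,-3.5,30.8,-2,0,0,0]]]'
python3 - <<'E'
from h import *
go(.5869,.2945,.0347)
cv2.imwrite("pics/t1.png",cv2.resize(np.hstack([grab_frame("top")[170:310,120:260],grab_frame("side")[120:260,180:320]]),None,fx=2.8,fy=2.8,interpolation=2))
E
```

```text
t: 5.35
eef_pos: [0.5859, 0.2924, 0.0472]
ee_rot: [-3.14, -0.005, -2.775]
force: [-0.3, -0.5, -0.7]
width: 0.0194
gripper_force: 25.0
shift cm [-0.18  0.16  1.25] wz 0 | yaw6 -1.96 pos [0.5859 0.2924 0.0472]
```

View pics/t1.png

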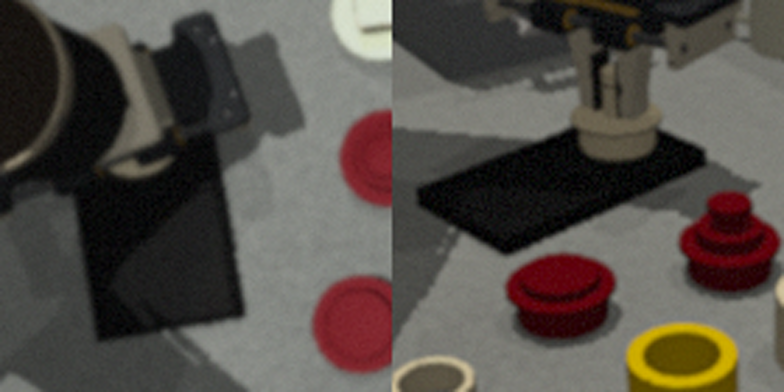

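The plug hangs upright over the far bay (right pane, about (618,140)). Lowering it and letting go.

```bash
python3 -m creep '[[[1,0,0,0.8,0,0,0],[1,0,0,1.2,0,0,0],[1,0,0,1.2,0,0,0],[1,0,0,1.2,0,0,0]]]'
```

```text
t: 5.95
eef_pos: [0.5871, 0.2948, 0.0379]
ee_rot: [3.141, 0.0, -2.773]
force: [-0.2, -0.4, -0.4]
width: 0.0193
gripper_force: 25.0
```

```bash
python3 -m creep '[[[1,0,0,0.3,0,0,0],[1,0,0,0.35,0,0,0],[1,0,0,0.35,0,0,0]]]'
```

```text
t: 6.32
eef_pos: [0.5872, 0.2949, 0.0347]
ee_rot: [3.141, 0.001, -2.772]
force: [-1.8, 0.4, 5.1]
width: 0.0193
gripper_force: 25.0
```

```bash
python3 -m creep '[[[4,0,0,0,0,0,0],[4,0,0,0,0,0,0],[4,0,0,0,0,0,0],[4,0,0,-5,0,0,0],[4,0,0,-10,0,0,0],[4,0,0,-10,0,0,0],[4,0,0,-10,0,0,0]]]'
python3 - <<'E'
from h import *
go(.6687,-.1258,.10)
a=grab_frame("side");cv2.imwrite("pics/s2.png",a)
E
```

```text
t: 7.2
eef_pos: [0.5866, 0.2945, 0.1339]
ee_rot: [3.141, -0.0, -2.773]
force: [-0.9, -0.9, -1.3]
width: 0.0403
gripper_force: 0.0
shift cm [  7.48 -42.17   3.37] wz 0 | yaw6 -1.96 pos [0.5866 0.2945 0.1339]
```

Now to the collar.

```bash
python3 -m creep '[[[6.4,7.48,-42.1,0,0,0,0],[6.4,7.48,-42.1,0,0,0,0],[6.4,7.48,-42.1,0,0,0,0],[6.4,7.48,-42.1,0,0,0,0],[6.4,7.48,-42.1,0,0,0,0],[6.4,7.48,-42.1,0,0,0,0],[6.4,7.48,-42.1,0,0,0,0],[6.4,7.48,-42.1,0,0,0,0],[6.4,7.48,-42.1,0,0,0,0],[6.4,7.48,-42.1,3.4,0,0,0],[6.4,7.48,-42.1,8,0,0,0],[6.4,7.48,-42.1,9,0,0,0],[6.4,7.48,-42.1,9,0,0,0],[6.4,7.48,-42.1,9,0,0,0],[6.4,7.48,-42.1,9,0,0,0]]]' 12
python3 - <<'E'
from h import *
go(.6687,-.1258,.004)
cv2.imwrite("pics/s3.png",cv2.resize(grab_frame("side")[140:290,290:490],None,fx=4,fy=4,interpolation=2))
E
```

```text
t: 9.12
eef_pos: [0.6699, -0.1249, 0.0458]
ee_rot: [-3.141, 0.002, -2.772]
force: [0.2, -0.3, 0.9]
width: 0.064
gripper_force: 0.0
shift cm [ 0.16 -0.04  4.18] wz 0 | yaw6 -1.3 pos [ 0.6699 -0.1249  0.0458]
```

View pics/s3.png

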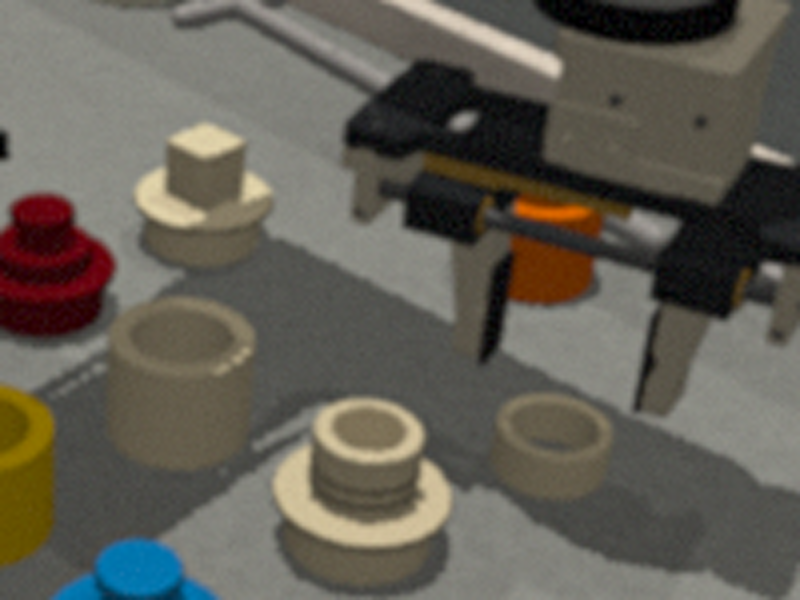

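The open fingers straddle the far collar (554,445 in the crop), so I go down on it.

```bash
python3 -m creep '[[[6.4,0,0,3,0,0,0],[6.4,0,0,4,0,0,0],[6.4,0,0,4,0,0,0],[6.4,0,0,4,0,0,0],[4,0,0,4,0,0,0],[4,0,0,4,0,0,0],[4,0,0,4,0,0,0],[4,0,0,4,0,0,0],[4,0,0,4,0,0,0]]]' 10;  python3 - <<'E'
from h import *
go(.5872,.2949,.15)
E
```

```text
t: 10.3
eef_pos: [0.6694, -0.125, 0.0047]
ee_rot: [-3.141, 0.001, -2.773]
force: [-1.3, 1.0, 4.9]
width: 0.0507
gripper_force: 10.0
shift cm [ -7.5   42.12 -14.54] wz 0 | yaw6 -1.3 pos [ 0.6694 -0.125   0.0047]
```

```bash
python3 -m creep '[[[4,0,0,-6,0,0,0],[4,0,0,-12,0,0,0],[4,-7.5,42.1,-13,0,0,0],[4,-7.5,42.1,-13,0,0,0],[4,-7.5,42.1,-13,0,0,0],[4,-7.5,42.1,-13,0,0,0],[4,-7.5,42.1,-13,0,0,0],[4,-7.5,42.1,-13,0,0,0],[4,-7.5,42.1,-13,0,0,0],[4,-7.5,42.1,-13,0,0,0],[4,-7.5,42.1,-13,0,0,0],[4,-7.5,42.1,-13,0,0,0],[4,-7.5,42.1,-10,0,0,0],[4,-7.5,42.1,-8,0,0,0],[4,-7.5,42.1,-8,0,0,0],[4,-7.5,42.1,-8,0,0,0]]]'
python3 - <<'E'
from h import *
go(.5872,.2949,.0357)
cv2.imwrite("pics/s4.png",cv2.resize(np.hstack([grab_frame("top")[170:310,120:260],grab_frame("side")[100:240,180:320]]),None,fx=2.8,fy=2.8,interpolation=2))
E
```

```text
t: 12.3
eef_pos: [0.5879, 0.2942, 0.085]
ee_rot: [3.142, 0.001, -2.774]
force: [0.8, -0.3, -0.7]
width: 0.0501
gripper_force: 10.0
shift cm [0.05 0.09 4.93] wz 0 | yaw6 -1.96 pos [0.5879 0.2942 0.085 ]
```

View pics/s4.png

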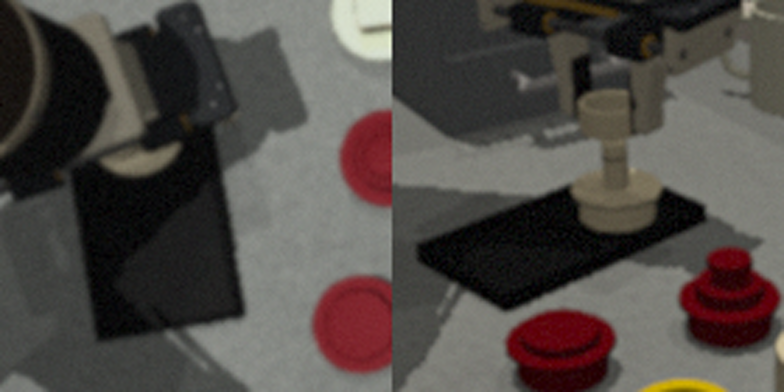

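Run:
```python
from h import *
for z in(.031,.055,.069,.080,.102):
    q=KV("side")@np.array([.5875,.2945,z,1]);q=q[:2]/q[2];print(z,q,((q-[180,100])*2.8+[392,0]).round(0))
a=grab_frame("side")[110:190,220:300]
cv2.imwrite("pics/s5.png",cv2.resize(a,None,fx=7,fy=7,interpolation=2))
```

```text
0.031 [259.1657 166.4141] [614. 186.]
0.055 [258.5662 156.376 ] [612. 158.]
0.069 [258.209  150.3954] [611. 141.]
0.08 [257.9245 145.6299] [610. 128.]
0.102 [257.3445 135.9188] [609. 101.]
```

View pics/s5.png

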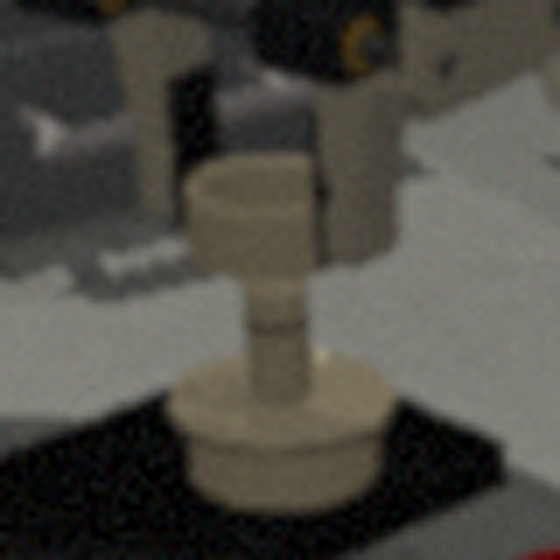

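The collar hangs centred within about 2 mm of the nose axis ((266,185) against the nose at (275,340) in the crop). The bore leaves 9 mm of play, so I lower it.

```bash
python3 -m creep '[[[4,0,0,2,0,0,0],[4,0,0,4,0,0,0],[4,0,0,4.6,0,0,0],[4,0,0,4.6,0,0,0],[4,0,0,4.6,0,0,0]]]'
```

```text
t: 13.08
eef_pos: [0.5877, 0.2951, 0.0391]
ee_rot: [3.141, 0.001, -2.773]
force: [0.4, 0.4, -0.1]
width: 0.0503
gripper_force: 10.0
```

```bash
python3 -m creep '[[[4,0,0,0.3,0,0,0],[4,0,0,0.3,0,0,0],[5.8,0,0,0.3,0,0,0],[5.8,0,0,0.3,0,0,0],[5.8,0,0,0.3,0,0,0],[5.8,0,0,-4,0,0,0],[5.8,0,0,-9,0,0,0],[5.8,0,0,-9,0,0,0],[5.8,0,0,-9,0,0,0]]]'
python3 - <<'E'
from h import *
go(.5564,-.009,.13)
E
```

```text
t: 14.2
eef_pos: [0.5868, 0.2946, 0.128]
ee_rot: [3.141, 0.0, -2.773]
force: [0.5, -0.3, -0.4]
width: 0.0581
gripper_force: 0.0
shift cm [ 13.78 -27.22  -0.21] wz 0 | yaw6 -1.96 pos [0.5868 0.2946 0.128 ]
```

```bash
python3 -m creep '[[[7.8,13.8,-27.2,0,0,0,0],[7.8,13.8,-27.2,0,0,0,0],[7.8,13.8,-27.2,0,0,0,0],[7.8,13.8,-27.2,0,0,0,0],[7.8,13.8,-27.2,0,0,0,0],[7.8,13.8,-27.2,0,0,0,0],[7.8,13.8,-27.2,0,0,0,0],[7.8,13.8,-27.2,0,0,0,0],[7.8,13.8,-27.2,4,0,0,0],[7.8,13.8,-27.2,6.5,0,0,0],[7.8,13.8,-27.2,6.5,0,0,0],[7.8,13.8,-27.2,6.5,0,0,0]]]' 15
python3 - <<'E'
from h import *
go(.5564,-.009,.020)
cv2.imwrite("pics/s6.png",cv2.resize(np.hstack([grab_frame("side")[170:300,270:400],grab_frame("side")[110:240,180:310]]),None,fx=3,fy=3,interpolation=2))
E
```

```text
t: 15.7
eef_pos: [0.5572, -0.008, 0.0638]
ee_rot: [-3.141, 0.001, -2.771]
force: [0.9, 0.1, 0.7]
width: 0.078
gripper_force: 0.0
shift cm [ 0.11 -0.06  4.38] wz 0 | yaw6 -1.54 pos [ 0.5572 -0.008   0.0638]
```

View pics/s6.png

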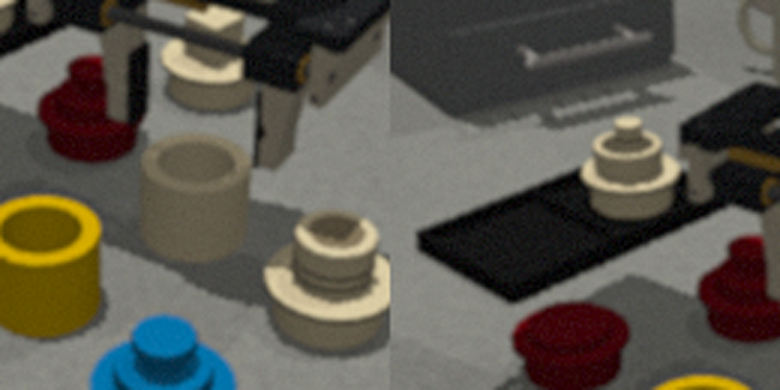

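The collar sits on the slim plug's flange (628,150) with the nose through it, and the fingers straddle the white sleeve (195,195).

```bash
python3 -m creep '[[[7.8,0,0,3,0,0,0],[7.8,0,0,4.3,0,0,0],[7.8,0,0,4.3,0,0,0],[7.8,0,0,4.3,0,0,0],[5.5,0,0,4.3,0,0,0],[5.5,0,0,4.3,0,0,0],[5.5,0,0,4.3,0,0,0],[5.5,0,0,4.3,0,0,0]]]' 25;  python3 - <<'E'
from h import *
go(.4905,.2769,.025)
E
```

```text
t: 16.8
eef_pos: [0.5568, -0.0087, 0.0207]
ee_rot: [-3.141, 0.001, -2.773]
force: [-1.2, 0.5, 6.5]
width: 0.0641
gripper_force: 25.0
shift cm [-4.11 29.03 -0.43] wz 0 | yaw6 -1.54 pos [ 0.5568 -0.0087  0.0207]
```

```bash
python3 -m creep '[[[5.5,0,0,-5,0,0,0],[5.5,0,0,-10,0,0,0],[5.5,-4.1,29,-10,0,0,0],[5.5,-4.1,29,-10,0,0,0],[5.5,-4.1,29,-10,0,0,0],[5.5,-4.1,29,-10,0,0,0],[5.5,-4.1,29,-10,0,0,0],[5.5,-4.1,29,-10,0,0,0],[5.5,-4.1,29,-10,0,0,0],[5.5,-4.1,29,-10,0,0,0],[5.5,-4.1,29,-6,0,0,0],[5.5,-4.1,29,-2,0,0,0],[5.5,-4.1,29,-1,0,0,0],[5.5,-4.1,29,-1,0,0,0],[5.5,-4.1,29,-1,0,0,0]]]';  python3 - <<'E'
from h import *
go(.4905,.2769,.0255)
E
```

```text
t: 18.68
eef_pos: [0.4911, 0.2771, 0.0316]
ee_rot: [3.141, 0.002, -2.773]
force: [-0.3, 0.0, -0.3]
width: 0.064
gripper_force: 25.0
shift cm [0.07 0.01 0.61] wz 0 | yaw6 -2.06 pos [0.4911 0.2771 0.0316]
```

```bash
python3 -m creep '[[[5.5,0,0,0.4,0,0,0],[5.5,0,0,0.5,0,0,0],[5.5,0,0,0.55,0,0,0],[5.5,0,0,0.55,0,0,0]]]';  python3 -m creep '[[[7.4,0,0,0,0,0,0],[7.4,0,0,0,0,0,0],[7.4,0,0,0,0,0,0],[7.4,0,0,-5,0,0,0],[7.4,0,0,-10,0,0,0],[7.4,0,0,-11,0,0,0],[7.4,0,0,-11,0,0,0]]]'
python3 - <<'E'
from h import *
go(.5662,-.1134,.13)
cv2.imwrite("pics/s7.png",cv2.resize(np.hstack([grab_frame("top")[160:310,110:260],grab_frame("side")[100:250,170:320]]),None,fx=2.6,fy=2.6,interpolation=2))
E
```

```text
t: 19.18
eef_pos: [0.4903, 0.2767, 0.0257]
ee_rot: [3.141, 0.001, -2.772]
force: [-3.0, -1.6, 7.7]
width: 0.0642
gripper_force: 25.0
t: 20.05
eef_pos: [0.4902, 0.2767, 0.135]
ee_rot: [3.141, 0.001, -2.773]
force: [-0.4, -0.5, -0.1]
width: 0.0738
gripper_force: 0.0
shift cm [  6.97 -39.13   0.45] wz 0 | yaw6 -2.06 pos [0.4902 0.2767 0.135 ]
```

View pics/s7.png

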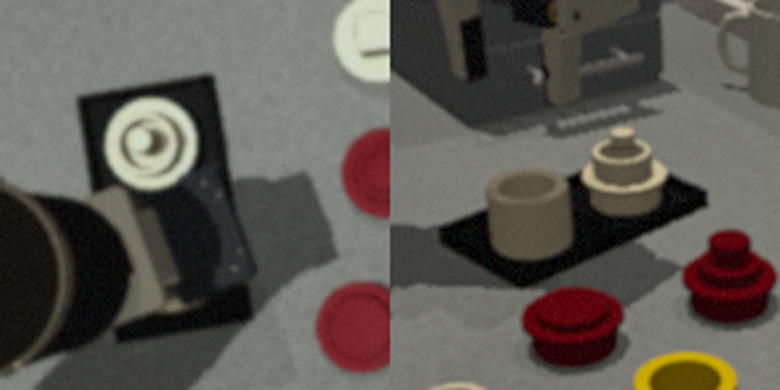

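Kit one is complete: sleeve flat in the near bay (530,215), collared plug in the far bay (625,175). Next is the wide plug.

```bash
python3 -m creep '[[[6.2,7,-39.1,0,0,0,0],[6.2,7,-39.1,0,0,0,0],[6.2,7,-39.1,0,0,0,0],[6.2,7,-39.1,0,0,0,0],[6.2,7,-39.1,0,0,0,0],[6.2,7,-39.1,0,0,0,0],[6.2,7,-39.1,0,0,0,0],[6.2,7,-39.1,0,0,0,0],[6.2,7,-39.1,0,0,0,0],[6.2,7,-39.1,0,0,0,0],[6.2,7,-39.1,6,0,0,0],[6.2,7,-39.1,9,0,0,0],[6.2,7,-39.1,9,0,0,0],[6.2,7,-39.1,9,0,0,0]]]' 25;  python3 - <<'E'
from h import *
go(.5662,-.1134,.0305)
E
```

```text
t: 21.9
eef_pos: [0.5669, -0.1129, 0.0459]
ee_rot: [-3.141, 0.001, -2.771]
force: [0.3, 0.5, 0.4]
width: 0.0618
gripper_force: 0.0
shift cm [ 0.09 -0.02  1.54] wz 0 | yaw6 -1.34 pos [ 0.5669 -0.1129  0.0459]
```

```bash
python3 -m creep '[[[6.2,0,0,1.5,0,0,0],[6.2,0,0,1.5,0,0,0],[6.2,0,0,1.5,0,0,0],[3.5,0,0,1.5,0,0,0],[3.5,0,0,1.5,0,0,0],[3.5,0,0,1.5,0,0,0],[3.5,0,0,1.5,0,0,0],[3.5,0,0,1.5,0,0,0]]]' 25;  python3 - <<'E'
from h import *
a=cv2.imread("pics/top0.png")[195:315,415:495]
cv2.imwrite("pics/w.png",cv2.resize(a,None,fx=5,fy=5,interpolation=2))
for x in .459,.559: go(x,-.294,.0405)
E
```

```text
t: 22.9
eef_pos: [0.566, -0.1134, 0.0298]
ee_rot: [-3.141, 0.0, -2.773]
force: [-0.7, 0.3, 2.7]
width: 0.0436
gripper_force: 25.0
shift cm [ 16.49 -12.99  -1.07] wz 0 | yaw6 -1.34 pos [ 0.566  -0.1134  0.0298]
shift cm [  7.16 -16.59  -1.07] wz 0 | yaw6 -1.34 pos [ 0.566  -0.1134  0.0298]
```

View pics/w.png

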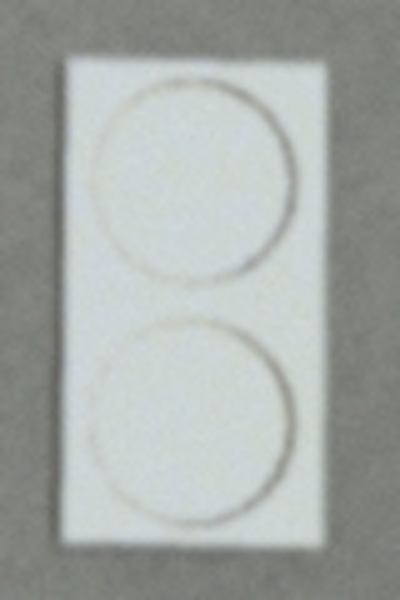

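Wells at crop (193,182) and (191,422), i.e. pixels (453.6,231.4) and (453.2,279.4). That matches board centre ±50 mm, so the wide plug goes in the near well.

```bash
python3 -m creep '[[[3.5,0,0,-5,0,0,0],[3.5,0,0,-9,0,0,0],[3.5,16.5,-13,-9,0,0,0],[3.5,16.5,-13,-9,0,0,0],[3.5,16.5,-13,-9,0,0,0],[3.5,16.5,-13,-9,0,0,0],[3.5,16.5,-13,-9,0,0,0],[3.5,16.5,-13,-9,0,0,0],[3.5,16.5,-13,-9,0,0,0],[3.5,16.5,-13,-5,0,0,0],[3.5,16.5,-13,-2,0,0,0],[3.5,16.5,-13,-1.5,0,0,0],[3.5,16.5,-13,-1.5,0,0,0],[3.5,16.5,-13,-1.5,0,0,0]]]';  python3 - <<'E'
from h import *
for u in((453.6,231.4),(453.2,279.4)):print(onz("top",u,.016))
go(.459,-.294,.0398)
E
```

```text
t: 24.65
eef_pos: [0.4599, -0.2943, 0.0459]
ee_rot: [-3.14, 0.002, -2.772]
force: [-0.2, 0.5, -1.5]
width: 0.0436
gripper_force: 25.0
[ 0.5585 -0.2942]
[ 0.459  -0.2927]
shift cm [0.08 0.06 0.6 ] wz 0 | yaw6 -0.99 pos [ 0.4599 -0.2943  0.0459]
```

```bash
python3 -m creep '[[[3.5,0,0.05,0.4,0,0,0],[3.5,0,0.05,0.5,0,0,0],[3.5,0,0.05,0.55,0,0,0],[3.5,0,0.05,0.55,0,0,0]]]'
```

```text
t: 25.15
eef_pos: [0.4587, -0.2937, 0.0398]
ee_rot: [-3.141, 0.0, -2.773]
force: [-1.9, 2.6, 5.5]
width: 0.0438
gripper_force: 25.0
```

```bash
python3 -m creep '[[[6,0,0,0,0,0,0],[6,0,0,0,0,0,0],[6,0,0,0,0,0,0],[6,0,0,-5,0,0,0],[6,0,0,-9,0,0,0],[6,0,0,-9,0,0,0],[6,0,0,-9,0,0,0]]]'
python3 - <<'E'
from h import *
go(.6748,.1175,.13,np.radians(96.6))
cv2.imwrite("pics/w2.png",cv2.resize(grab_frame("side")[280:440,340:550],None,fx=3,fy=3,interpolation=2))
E
```

```text
t: 26.02
eef_pos: [0.4583, -0.2935, 0.1287]
ee_rot: [3.141, 0.0, -2.773]
force: [-0.7, -0.2, -0.4]
width: 0.0601
gripper_force: 0.0
shift cm [-35.    30.54  -0.11] wz 0.253 | yaw6 -0.99 pos [ 0.4583 -0.2935  0.1287]
```

View pics/w2.png

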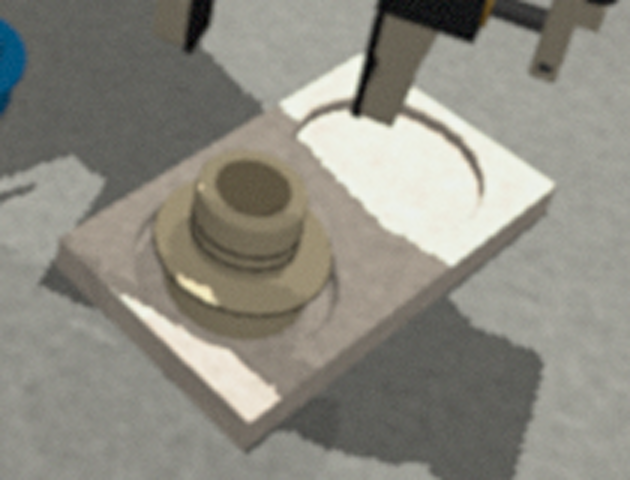

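The wide plug stands in the near well, foot inside the rim at (240,300). On to the square plug.

```bash
python3 -m creep '[[[5.4,-35,30.5,0,0,0,0.253],[5.4,-35,30.5,0,0,0,0.253],[5.4,-35,30.5,0,0,0,0.253],[5.4,-35,30.5,0,0,0,0.253],[5.4,-35,30.5,0,0,0,0.253],[5.4,-35,30.5,0,0,0,0.253],[5.4,-35,30.5,0,0,0,0.253],[5.4,-35,30.5,0,0,0,0.253],[5.4,-35,30.5,0,0,0,0.253],[5.4,-35,30.5,0,0,0,0.253],[5.4,-35,30.5,0,0,0,0.253],[5.4,-35,30.5,0,0,0,0.253],[5.4,-35,30.5,4,0,0,0.253],[5.4,-35,30.5,5.5,0,0,0.253],[5.4,-35,30.5,5.5,0,0,0.253],[5.4,-35,30.5,5.5,0,0,0.253]]]'
python3 - <<'E'
from h import *
go(.6748,.1175,.0305,np.radians(96.6))
cv2.imwrite("pics/q.png",cv2.resize(grab_frame("side")[130:230,280:400],None,fx=5,fy=5,interpolation=2))
E
```

```text
t: 28.08
eef_pos: [0.6759, 0.117, 0.0753]
ee_rot: [3.142, 0.002, -3.026]
force: [0.3, 0.1, 0.6]
width: 0.0543
gripper_force: 0.0
shift cm [0.11 0.06 4.48] wz 0.001 | yaw6 -1.91 pos [0.6759 0.117  0.0753]
```

View pics/q.png

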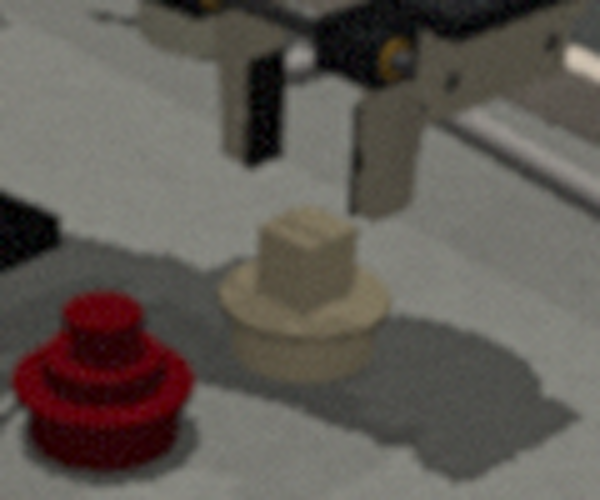

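The fingers line up with the sides of the square nose at (307,235). Down and grip.

```bash
python3 -m creep '[[[5.4,0,0,3,0,0,0],[5.4,0,0,4.4,0,0,0],[5.4,0,0,4.4,0,0,0],[5.4,0,0,4.4,0,0,0],[2,0,0,4.4,0,0,0],[2,0,0,4.4,0,0,0],[2,0,0,4.4,0,0,0],[2,0,0,4.4,0,0,0],[2,0,0,4.4,0,0,0],[2,0,0,4.4,0,0,0]]]' 25
python3 - <<'E'
from h import *
go(.5588,-.294,.13)
E
```

```text
t: 29.38
eef_pos: [0.6753, 0.1171, 0.0305]
ee_rot: [3.141, 0.001, -3.026]
force: [-1.7, 1.6, 4.2]
width: 0.03
gripper_force: 25.0
shift cm [ 16.33 -39.48  -9.97] wz 0 | yaw6 -1.91 pos [0.6753 0.1171 0.0305]
```

```bash
python3 -m creep '[[[2,0,0,-5,0,0,0],[2,0,0,-9.8,0,0,0],[2,16.3,-39.5,-9.8,0,0,0],[2,16.3,-39.5,-9.8,0,0,0],[2,16.3,-39.5,-9.8,0,0,0],[2,16.3,-39.5,-9.8,0,0,0],[2,16.3,-39.5,-9.8,0,0,0],[2,16.3,-39.5,-9.8,0,0,0],[2,16.3,-39.5,-9.8,0,0,0],[2,16.3,-39.5,-9.8,0,0,0],[2,16.3,-39.5,-9.8,0,0,0],[2,16.3,-39.5,-9.8,0,0,0],[2,16.3,-39.5,-9.8,0,0,0],[2,16.3,-39.5,-5,0,0,0],[2,16.3,-39.5,-1.8,0,0,0],[2,16.3,-39.5,-1.5,0,0,0],[2,16.3,-39.5,-1.5,0,0,0],[2,16.3,-39.5,-1.5,0,0,0]]]'
python3 - <<'E'
from h import *
go(.5588,-.294,.0405)
E
```

```text
t: 31.62
eef_pos: [0.5601, -0.2944, 0.0468]
ee_rot: [-3.141, 0.002, -3.025]
force: [0.2, -0.4, -1.2]
width: 0.0298
gripper_force: 25.0
shift cm [0.12 0.05 0.63] wz 0 | yaw6 -1.28 pos [ 0.5601 -0.2944  0.0468]
```

```bash
python3 -m creep '[[[2,0.05,0,0.4,0,0,0],[2,0.05,0,0.5,0,0,0],[2,0.05,0,0.55,0,0,0],[2,0.05,0,0.55,0,0,0]]]';  python3 -m creep '[[[4.5,0,0,0,0,0,0],[4.5,0,0,0,0,0,0],[4.5,0,0,0,0,0,0],[4.5,0,0,-5,0,0,0],[4.5,0,0,-11,0,0,0],[4.5,0,0,-15,0,0,0],[4.5,0,0,-15,0,0,0],[4.5,0,0,-15,0,0,0]]]'
python3 - <<'E'
from h import *
s=get_state();print(s["eef_pos"],s["force"])
b=grab_frame("side")
cv2.imwrite("pics/end.png",np.vstack([cv2.resize(b[140:440,170:550],None,fx=1.5,fy=1.5)]))
E
```

```text
t: 32.12
eef_pos: [0.5584, -0.2943, 0.0404]
ee_rot: [-3.141, 0.0, -3.026]
force: [-2.6, 2.6, 5.5]
width: 0.0297
gripper_force: 25.0
t: 33.12
eef_pos: [0.558, -0.2941, 0.1891]
ee_rot: [3.141, -0.0, -3.026]
force: [0.6, -0.2, 0.0]
width: 0.0447
gripper_force: 0.0
[ 0.558  -0.2941  0.1891] [ 0.6371 -0.2379  0.0382]
```

View pics/end.png

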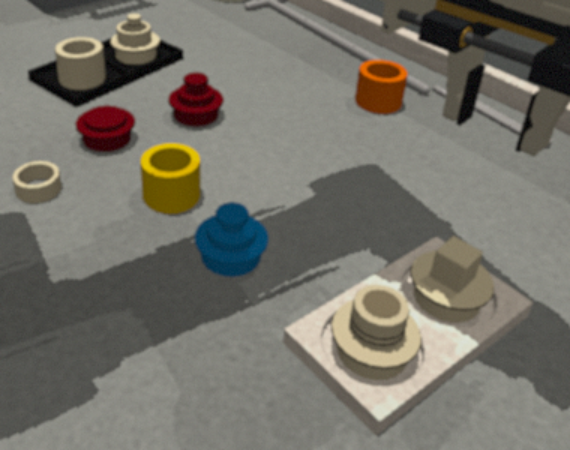

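Sleeve (80,62) and collared plug (134,40) are in the tray, the wide (378,330) and square (453,278) plugs in the wells. The red and blue parts stand where they were, and the gripper is clear.

```bash
python3 -c "
from station import *
print(job_done())"
```

```text
the job is handed in; nothing more can be done
None
```

Both kits are made up and the job is handed in at about 33 s: every white part looked upright and seated in the last pictures, and the red and blue parts were left where they stood.

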